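# Clear down the bar-cutting jig into the waste bin

### The arm

A 7-joint arm with a two-finger parallel gripper is mounted at the origin on a cart in front of the work surface, level with it; the furniture and walls round the work are solid. World frame = base frame: x ahead of the robot, y to its left, z up, the work surface at z = 0. Lengths are in mm, angles in rad, forces in N, time in s.
With the tool pointing down it reaches from about 425 to 950 mm from the base axis. Payload 16.7 kg.
Tool frame: the origin (TCP) lies at the very end of the fingers, on their centre line; the grasp point (between the pads) lies 19 mm behind it (r.grasp_offset is the distance from the TCP to the grasp point, in mm); z points along the fingers, y is the line along which they close (so a half turn about z gives the same grasp; the last joint's range is limited). The gripper opens to 94 mm and grips with 3 to 60 N. Pads are 16 mm wide; open, the fingers measure 119 mm over their backs; the gripper's body (75 mm by 177 mm) begins 78 mm behind the grasp point.
Start: joints at [-1.381, 0.426, 0.074, 1.606, -0.034, 1.111, -0.067], TCP at [224.343, 636.588, 205.467] pointing down, gripper open.
Joint ranges: [-2.85, 2.85], [-0.5, 2.14], [-1.23, 1.37], [0.21, 2.46], [-1.02, 4.16], [0.16, 2.05], [-2.73, 2.73]. Speed limits (rad/s): [1.89, 1.89, 2.39, 2.39, 3.01, 3.01, 3.01].

### API

Orientations are given as [roll, pitch, yaw] about the fixed x, y, z axes, in that order (R = Rz(yaw) Ry(pitch) Rx(roll)).
In Python, from station import r, imaging gives the robot as it stands (r), with the cameras (imaging).
- The arm moves only by the tool drive_effector, called after "Emit:" as name(argument=value, ...) on one line, values as JSON. Schema: {"type":"object","properties":{"rows":{"type":"array","items":{"type":"object","properties":{"tx":{"type":"number"},"ty":{"type":"number"},"tz":{"type":"number"},"rz":{"type":"number"},"jaw":{"type":"number"}},"additionalProperties":false,"required":["jaw"]},"minItems":1,"maxItems":10},"force":{"type":"number"},"only":{"type":"string"},"quiet":{"type":"boolean"},"lines":{"type":"string"}},"required":["rows"],"additionalProperties":false}. rows is a list of rows, 1 to 10 of them, each an object with the fields tx, ty, tz (the shift in normalised numbers (1 is 500 mm)), rz (a turn about the tool's z in a scale on which 1.0 is 120 degrees), jaw (the opening from 0.0 (shut) to 1.0 (fully open)); a field left out counts as zero (the opening has to be given); each row is the pose to reach, as a shift and turn from the pose commanded when the call began, along the tool's axes at that moment; what a row does not reach only later rows make up. A row lasts 1/12 s, in which the tool goes at most 41.7 mm and 0.125 rad, less where a joint would pass 70% of its speed; a pose out of reach is approached as far as the arm can. The fingers move at their own pace and stop on an object; force is the grip in N (left out, the last holds). Time passes only in rows, so rows that do not move let the fingers close. The tool returns the time, the measured TCP pose, the force, the opening and the grip force at its end. only (a regular expression) keeps the lines of the reply that match it, lines (a string "A,B") keeps lines A to B, and quiet returns only ok. Input that does not fit is refused with a message, and nothing moves.
- r.get_state(): the state, without advancing time (a new reading comes with each control period).
- imaging.camera(name): name is "scene" or "top"; returns a dict with "pixels" (384x512x3 uint8, red, green, blue), "vfov" (degrees; the focal length in pixels is half the picture's height over the tangent of half this angle, whatever the lens; pixels are square), "cx", "cy" (the principal point, pixels), "camera_from_world" (4x4, takes a point from world to camera coordinates). Camera axes: x right, y down, z forward; pixel columns grow to the right and rows downward; lengths in mm; the calibration is good to about 2 mm. A picture is of the moment at which its call begins. There is no depth.
- r.job_done(): hands the job in; it is judged then, once.
The state is a dict: "time_s": time; "qpos": joint angles; "qd": joint speeds; "effort": joint torques, N m; "position": TCP position; "eef_rot": TCP orientation; "ft_force": force on the tool from outside, world axes, zero at the start; "ft_torque": the same for the moment, N m; "grip_width": opening from 0.0 (shut) to 1.0 (fully open); "gripper_force": force on a finger pad.
Only numpy, scipy, OpenCV 4.12 (cv2) and the standard library are available. Lean on these libraries where they do the work, as an engineer would, in place of code of your own. Each camera call takes 0.05 s, during which the arm holds its last target. There are 200 camera calls.

### The job

Clear down the bar-cutting jig: swing its red-handled clamp lever fully up to free the left-over bar stub, and put the stub and every sawn offcut lying about the jig into the grey waste bin. Then swing the lever fully shut again over the empty slot; leave the column, the marker and the blue tube cutter where they are.

Things in the scene. Friction and masses are not known exactly. Their poses are not given: they have to be found in the camera images.
- jig: fixed bar-cutting jig, origin on the worktop under it, x away from the robot, y left, z up; x -90 to +80, y -105 to +105 mm. 4 mm aluminium tray; lips 12 mm above the worktop along its front (x = -88) and left (y = 103) edges. Blue clamp block at x 0 to 72, y -76 to -30 mm, 46 mm high, with a 20 mm wide slot along y
- jig_slot (a point): on the slot's line (jig x = 26 mm), at jig y = 4 mm, 37 mm above the worktop: where the bar is bare and can be pinched across the jig's x, half way between the block's face (y = -30) and a small blue rest (14 x 10 mm, 30 mm high, y 38 to 48). Slot floor and rest are 30 mm above the worktop. Axes as the jig's
- clamp_lever (a joint): steel clamp lever with a red cross handle, over the slot. 0 = shut (level, handle towards the robot), grows as the handle is lifted and swung back from the robot; 1.57 = straight up, stop at 1.75 rad. A stiff hinge (0.08 N m) holds it where it is left. Starts at 0 to 0.1 rad. Shut, it stands just above the bar and keeps it from being lifted out
- lever_hinge (a point): point on the lever's hinge axis, 60 mm above the worktop, at x = 60, y = -55 mm of the jig; the axis lies along the jig's y; this frame's x, y, z are the jig's when the lever is shut and turn with the lever
- lever_grip (a point): middle of the free part of the red round handle, 12 mm thick and parallel to the hinge axis, 80 mm from the hinge: at -80 mm x, -32 mm y of the lever_hinge frame. The handle runs 18 mm to either side of this point along y; it can be pinched from above across the jig's x and turns between the pads as it is swung
- waste_bin: grey open waste bin, fixed, 110 (x) x 150 (y) x 65 (z) mm outside, walls 3 mm, ribbed, 6 mm wider rim; origin under its middle on the worktop; stands behind the jig
- bar_stub: left-over stub of tan square plastic bar, 14 x 120 (y) x 14 mm, 35 g, origin at its middle; starts in the slot under the lever, along the jig's y, its underside 30 mm above the worktop, free (pinch it there across the jig's x) between the block and the rest, y -30 to +38 mm of the jig
- column: bystander: steel chromatography column lying on the worktop to the right, 16 x 194 (y) x 18 mm, origin under its middle
- marker: bystander: black and blue marker pen lying on the worktop to the right, 16 x 135 (y) x 14 mm, origin under its middle
- tube_cutter: bystander: blue pocket tube cutter lying on the worktop to the right, 24 x 68 (y) x 18 mm, origin under its middle
- offcut_0: sawn offcut: white stepped piece, 18 (x) x 30 (y) x 22 (z) mm; on the +z side the last 10 mm at the +y end are cut away to half height, so pinch it at the origin or a little to -y; rigid plastic, 20 g; origin at the middle of its bounding box; starts z up on the jig's tray, its x within 0.4 rad of the jig's x, 45 mm or more between middles; may be absent
- offcut_1: sawn offcut: black bar piece with a pale spot on each end, 20 (x) x 28 (y) x 22 (z) mm; rigid plastic, 20 g; origin at the middle of its bounding box; starts z up on the jig's tray, its x within 0.4 rad of the jig's x, 45 mm or more between middles; may be absent
- offcut_2: sawn offcut: tan U-channel piece, 20 (x) x 30 (y) x 22 (z) mm, open towards +z, 6 mm walls at +x and -x; rigid plastic, 20 g; origin at the middle of its bounding box; starts z up on the jig's tray, its x within 0.4 rad of the jig's x, 45 mm or more between middles; may be absent
- offcut_3: sawn offcut: white bar piece with a black spot on each end, 20 (x) x 28 (y) x 22 (z) mm; rigid plastic, 20 g; origin at the middle of its bounding box; starts z up on the jig's tray, its x within 0.4 rad of the jig's x, 45 mm or more between middles; may be absent
- offcut_4: sawn offcut: tan stepped piece, shaped like offcut_0: 18 (x) x 30 (y) x 22 (z) mm, the +y end cut away on the +z side; rigid plastic, 20 g; origin at the middle of its bounding box; starts z up on the jig's tray, its x within 0.4 rad of the jig's x, 45 mm or more between middles; may be absent

How it is judged (in metres and radians):
On the way, in this order (a step that is already met when the one before it is completed fails the run):
1. the clamp lever is swung up, past 1.25 rad (value of joint clamp_lever above 1.25 rad), for 0.2 s.
2. the bar stub lies in the waste bin (x of bar_stub in the frame of waste_bin between -0.052 and 0.052 m and y of bar_stub in the frame of waste_bin between -0.072 and 0.072 m and z of bar_stub in the frame of waste_bin between 0 and 0.06 m), for 0.2 s.
At the end, for the whole second after the job is handed in: the stub and every offcut present lie at rest inside the waste bin (middles within its walls and below its rim, at most 60 mm above the worktop) and the clamp lever is shut to within 0.12 rad (all of step 2 and value of joint clamp_lever below 0.12 rad and linear speed of each of bar_stub, offcut_0, offcut_1, offcut_2, offcut_3, offcut_4 below 0.02 m/s and x of offcut_0 in the frame of waste_bin between -0.052 and 0.052 m and y of offcut_0 in the frame of waste_bin between -0.072 and 0.072 m and z of offcut_0 in the frame of waste_bin between 0 and 0.06 m and x of offcut_1 in the frame of waste_bin between -0.052 and 0.052 m and y of offcut_1 in the frame of waste_bin between -0.072 and 0.072 m and z of offcut_1 in the frame of waste_bin between 0 and 0.06 m and x of offcut_2 in the frame of waste_bin between -0.052 and 0.052 m and y of offcut_2 in the frame of waste_bin between -0.072 and 0.072 m and z of offcut_2 in the frame of waste_bin between 0 and 0.06 m and x of offcut_3 in the frame of waste_bin between -0.052 and 0.052 m and y of offcut_3 in the frame of waste_bin between -0.072 and 0.072 m and z of offcut_3 in the frame of waste_bin between 0 and 0.06 m and x of offcut_4 in the frame of waste_bin between -0.052 and 0.052 m and y of offcut_4 in the frame of waste_bin between -0.072 and 0.072 m and z of offcut_4 in the frame of waste_bin between 0 and 0.06 m); the robot touches nothing.
It fails at once if the column, the marker or the tube cutter is moved by more than 40 mm (distance of any of column, marker, tube_cutter from where it was at the start of the episode above 0.04 m).
Of offcut_0, offcut_1, offcut_2, offcut_3, offcut_4 only 3 to 5 are there at a start; the rules pass over those that are not, and their reading is None.
At some moment in a run one of offcut_0, offcut_1, offcut_2, offcut_3, offcut_4 may be knocked a few centimetres aside while the robot is not near it.
Once in a run the grip may slacken for a moment while it holds something.
It also fails if it takes over 208 s, if anything falls off the work surface, if the arm or the gripper's body presses on something with over 40 N, if the wrist force passes 120 N, or if a joint passes its speed limit or range.

## Working session

There is one attempt and no reset: what is moved stays moved. The work goes in short steps, Python scripts to look and compute and a tool call to move; the robot and the scene stay as the last step left them, time stands still between calls to the robot, and variables do not carry over. Pictures are saved under pics/ and viewed, at most 16 in all, crops included, and the job is handed in when it is done.

```bash
ls; mkdir -p pics; cat > h.py <<'E'
import numpy as np,cv2
from station import r, imaging
def snap(n,tag):
    c=imaging.camera(n); cv2.imwrite(f'pics/{tag}.png',c['pixels'][:,:,::-1]); np.save(f'pics/{tag}_T.npy',np.array(c['camera_from_world'])); np.save(f'pics/{tag}_k.npy',[c['vfov'],c['cx'],c['cy']]); return c
def load(tag):
    k=np.load(f'pics/{tag}_k.npy'); return dict(pixels=cv2.imread(f'pics/{tag}.png')[:,:,::-1],vfov=k[0],cx=k[1],cy=k[2],camera_from_world=np.load(f'pics/{tag}_T.npy'))
def ray(c,u,v):
    f=c['pixels'].shape[0]/2/np.tan(np.radians(c['vfov'])/2); T=np.array(c['camera_from_world'])
    d=T[:3,:3].T@np.array([(u-c['cx'])/f,(v-c['cy'])/f,1]); o=-T[:3,:3].T@T[:3,3]; return o,d
def onz(c,u,v,z):
    o,d=ray(c,u,v); return (o+d*(z-o[2])/d[2]).round(1)
def proj(c,p):
    f=c['pixels'].shape[0]/2/np.tan(np.radians(c['vfov'])/2); T=np.array(c['camera_from_world']); q=T[:3,:3]@np.array(p,float)+T[:3,3]
    return (f*q[:2]/q[2]+[c['cx'],c['cy']]).round(1)
def tri(c1,p1,c2,p2):
    o1,d1=ray(c1,*p1);o2,d2=ray(c2,*p2)
    s=np.linalg.lstsq(np.c_[d1,-d2],o2-o1,rcond=None)[0]; a=o1+s[0]*d1;b=o2+s[1]*d2
    return ((a+b)/2).round(1),round(float(np.linalg.norm(a-b)),1)
E
python3 - <<'E'
from h import *
for n in('scene','top'):
    c=snap(n,n+'0'); o,d=ray(c,c['cx'],c['cy']); print(n,o,d,c['vfov'],c['cx'],c['cy'])
    im=c['pixels'][:,:,::-1]; cv2.imwrite(f'pics/{n}0b.png',cv2.resize(im,(800,600),interpolation=cv2.INTER_CUBIC))
s=r.get_state(); print(s['position'],s['eef_rot'],s['grip_width'],r.grasp_offset)
E
```

```text
pics
station.py
scene [-89.4957222  -36.16384737 713.16491055] [ 0.63619158 -0.32025546 -0.70192358] 48.68409276561301 256.8051950518463 190.49791424356206
top [ 298.34126201 -330.81754666  949.68673133] [ 0.2208179  -0.00332567 -0.97530939] 47.375184945928844 260.4923106978947 189.9042373985782
[224.19952224 636.26222997 204.85034933] [-3.14045406e+00  5.36097997e-05  2.80280530e+00] 1.0028826595771059 18.8
```

View pics/scene0b.png

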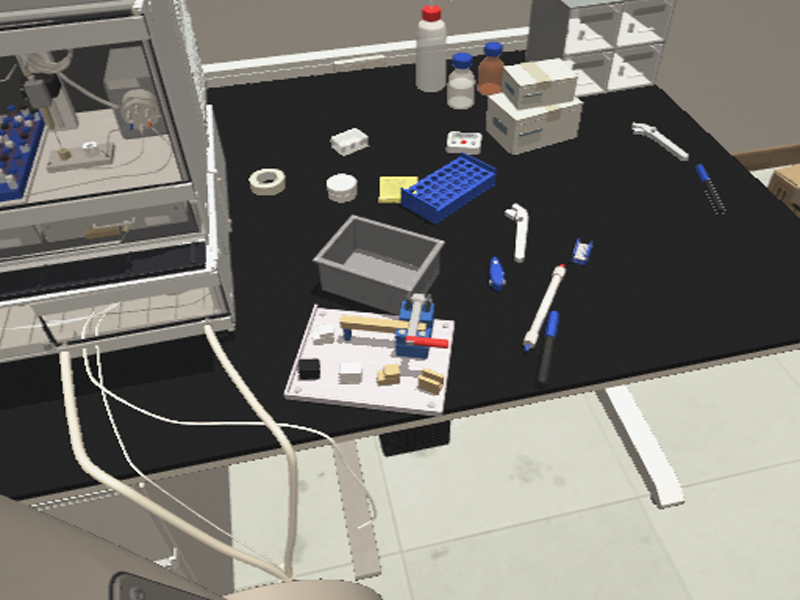

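View pics/top0b.png

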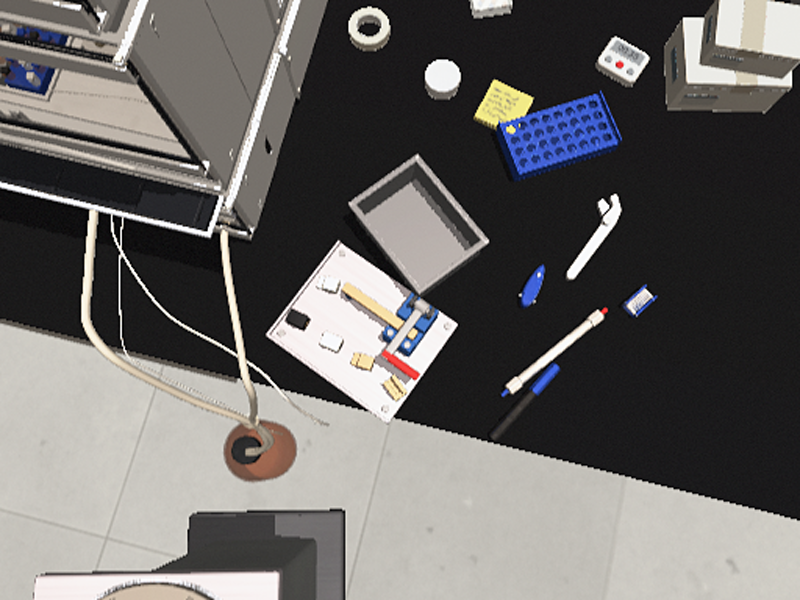

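The top view shows the jig (tray centre about (362,330) in the 800x600 picture) turned about 40°. All five offcuts are present, the bin is behind at about (418,225), and the column, marker and cutter are to the right. I'll enlarge the jig in both views.

```bash
python3 - <<'E'
from h import *
c=load('top0'); print(proj(c,[0,0,0]),onz(c,232,211,4),onz(c,267,143,65), proj(c,[224,636,205]))
im=c['pixels'][:,:,::-1]
a=im[150:275,165:297]; 
b=load('scene0')['pixels'][190:265,180:292,::-1]
cv2.imwrite('pics/c1.png',cv2.resize(a,None,fx=4.6,fy=4.6,interpolation=cv2.INTER_CUBIC))
cv2.imwrite('pics/c2.png',cv2.resize(b,None,fx=7,fy=7,interpolation=cv2.INTER_CUBIC))
E
```

```text
[ 95.1 447.9] [ 466.2 -270.7    4. ] [ 600.5 -349.5   65. ] [-337.   347.3]
```

View pics/c1.png

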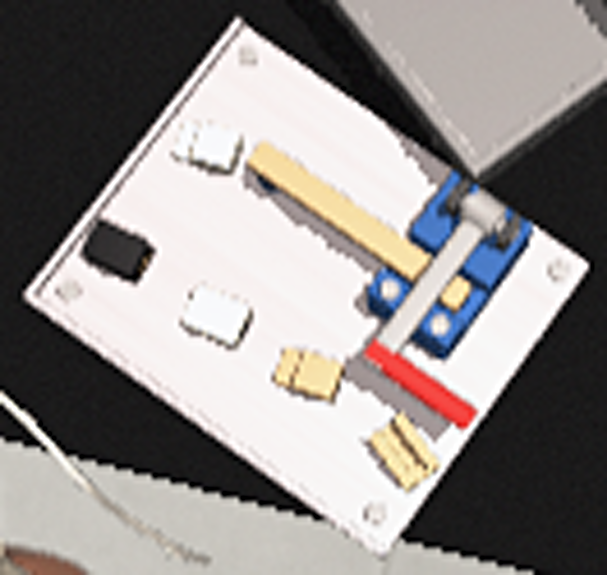

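View pics/c2.png

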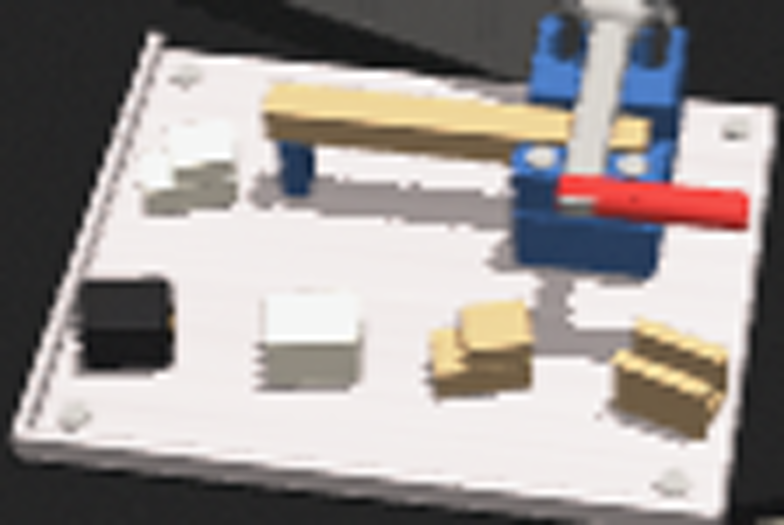

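The crops show all five offcuts clearly: white stepped, black, white, tan stepped and tan U. They also show the stub, the red handle, the screws and the corners. I'll triangulate these from the two crops.

```bash
cat > m1.py <<'E'
from h import *
A=load('top0');B=load('scene0')
P=lambda U,V:(165+(U+.5)/4.6-.5,150+(V+.5)/4.6-.5)
Q=lambda U,V:(180+(U+.5)/7-.5,190+(V+.5)/7-.5)
pts=dict(scrBL=((250,57),(187,76)),scrBR=((558,270),(735,128)),scrFL=((68,290),(73,415)),scrFR=((374,514),(672,483)),
cBR=((588,265),(775,107)),cFR=((385,550),(722,512)),cBL=((240,18),(153,36)),
stubL=((252,160),(266,103)),stubLfar=((266,143),(277,86)),
hanL=((372,350),(560,190)),hanR=((470,418),(748,207)),
o0hi=((222,145),(203,138)),o1=((122,250),(125,297)),o3=((216,315),(312,318)),o4hi=((320,377),(497,325)),o2far=((413,437),(685,343)),o2near=((388,452),(660,374)))
for k,(p,q) in pts.items(): print(k,*tri(A,P(*p),B,Q(*q)))
# bin rim corners (800x600 coords)
S=lambda U,V:(U*.64,V*.64)
for n,p,q in (('b1',(417,155),(354,217)),('b2',(349,206),(315,263)),('b3',(489,240),(444,244)),('b4',(419,293),(411,311))): print(n,tri(A,S(*p),B,S(*q)),onz(A,*S(*p),65))
E
python3 m1.py
```

```text
scrBL [ 578.3 -241.2    6.5] 1.9
scrBR [ 470.1 -388.2    6.5] 1.7
scrFL [ 464.4 -155.6    7.1] 1.1
scrFR [ 356.6 -299.7    7.6] 1.1
cBR [ 471.6 -403.2    7.6] 0.0
cFR [ 339.5 -305.4   10.7] 0.6
cBL [ 596.6 -237.    11.4] 1.5
stubL [ 516.7 -246.2   47.7] 1.9
stubLfar [ 525.1 -252.8   44.4] 0.8
hanL [ 424.9 -301.    67.5] 2.4
hanR [ 393.4 -344.6   67.6] 0.1
o0hi [ 529.4 -229.4   28.3] 3.8
o1 [ 479.7 -183.1   29.4] 4.2
o3 [ 447.8 -228.2   27.5] 1.2
o4hi [ 418.5 -275.7   27.5] 2.4
o2far [ 389.  -320.1   25.2] 2.7
o2near [ 382.5 -308.3   24.7] 2.2
b1 (array([ 701.5, -352.5,   61.4]), 2.4) [ 700.6 -351.4   65. ]
b2 (array([ 629.1, -256.2,   60.4]), 0.4) [ 627.3 -256.8   65. ]
b3 (array([ 577.6, -447.5,   56.6]), 0.8) [ 575.2 -446.1   65. ]
b4 (array([ 513.9, -352.8,   14.2]), 4.6) [ 503.4 -349.8   65. ]
```

```bash
cat >> h.py <<'E'
O=np.array([471.5,-273.3,0]);YAW=-0.645
def J(x,y,z,o=O,a=YAW):
    return np.array([o[0]+x*np.cos(a)-y*np.sin(a),o[1]+x*np.sin(a)+y*np.cos(a),z])
def inj(p,o=O,a=YAW):
    d=np.array(p)-o; return np.array([d[0]*np.cos(a)+d[1]*np.sin(a),-d[0]*np.sin(a)+d[1]*np.cos(a),p[2]]).round(1)
BIN=np.array([601.5,-351,0]);BY=-0.917
def Bn(x,y,z): return J(x,y,z,BIN,BY)
def delta(p,yaw=None):
    "tool-axis shift from commanded(~measured) pose to world TCP target p, and turn about tool z"
    from scipy.spatial.transform import Rotation as R
    s=r.get_state(); M=R.from_euler('xyz',s['eef_rot']).as_matrix()
    d=M.T@(np.array(p)-s['position']); t=None
    if yaw is not None: t=-((yaw-s['eef_rot'][2]+np.pi/2)%np.pi-np.pi/2)
    return d.round(1),None if t is None else round(float(t),3)
E
python3 - <<'E'
from h import *
A=load('top0');B=load('scene0');S=lambda U,V:(U*.64,V*.64)
for n,p,q in (('basecorner',(250,238),(232,328)),('sillend',(215,235),(207,275)),('top',(130,58),(143,12)),('panel',(222,190),(188,190))): print(n,tri(A,S(*p),B,S(*q)),onz(A,*S(*p),0),onz(B,*S(*q),0))
print(onz(A,0,205,0),onz(B,0,256,0), onz(A,0,118,300))
pts=dict(o0=(529.4,-229.4,26),o1=(479.7,-183.1,26),o3=(447.8,-228.2,26),o4=(418.5,-275.7,26),o2=(385.7,-314.2,26))
for k,v in pts.items(): print(k,inj(v))
s=r.get_state();print(s['qpos'])
print(delta([400,0,300],0.926),delta([400,0,300],0.926-np.pi))
E
```

```text
basecorner (array([ 598.2, -111.9,   22.7]), 2.3) [ 605.  -107.6    0. ] [ 621.7 -113.5    0. ]
sillend (array([559.5, -99.3, 161.3]), 8.1) [610.5 -56.6   0. ] [ 753.6 -113.6    0. ]
top (array([ 606.7, -115.8,  463.5]), 1.7) [899.7  87.5   0. ] [1903.7 -262.3    0. ]
panel (array([ 582.7, -121. ,  263. ]), 34.7) [679.9 -63.9   0. ] [1000.4 -148.5    0. ]
[489.7 241.8   0. ] [645.6 202.2   0. ] [569.5  76.8 300. ]
o0 [19.9 69.9 26. ]
o1 [-47.7  77.   26. ]
o3 [-46.1  21.8  26. ]
o4 [-40.9 -33.8  26. ]
o2 [-44.  -84.3  26. ]
[-1.38151795  0.42666408  0.07382439  1.6065385  -0.0341159   1.11078797
 -0.0670965 ]
(array([-377.3, -541.8,  -94.5]), -1.265) (array([-377.3, -541.8,  -94.5]), -1.265)
```

The rows are not in the units I measure in: shifts go in shares of 500 mm and turns go in shares of 120 degrees. I convert before sending: -199 mm / 500 = -0.398, -166 mm / 500 = -0.332, -0.34 rad / 2.0944 = -0.1623.

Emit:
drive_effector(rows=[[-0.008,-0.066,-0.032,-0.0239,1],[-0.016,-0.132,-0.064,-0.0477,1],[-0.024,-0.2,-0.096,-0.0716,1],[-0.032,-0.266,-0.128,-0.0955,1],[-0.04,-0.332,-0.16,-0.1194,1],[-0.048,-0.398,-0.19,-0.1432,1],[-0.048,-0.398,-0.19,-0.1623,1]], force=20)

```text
refused: rows[0]: [-0.008, -0.066, -0.032, -0.0239, 1] is not of type 'object' (schema: type "object"). Nothing was moved.
```

The error is about the shape of the input: a list of objects with named fields. Fixing that and sending the same move.

Emit:
drive_effector(rows=[{"tx": -0.008,"ty": -0.066,"tz": -0.032,"rz": -0.0239,"jaw": 1},{"tx": -0.016,"ty": -0.132,"tz": -0.064,"rz": -0.0477,"jaw": 1},{"tx": -0.024,"ty": -0.2,"tz": -0.096,"rz": -0.0716,"jaw": 1},{"tx": -0.032,"ty": -0.266,"tz": -0.128,"rz": -0.0955,"jaw": 1},{"tx": -0.04,"ty": -0.332,"tz": -0.16,"rz": -0.1194,"jaw": 1},{"tx": -0.048,"ty": -0.398,"tz": -0.19,"rz": -0.1432,"jaw": 1},{"tx": -0.048,"ty": -0.398,"tz": -0.19,"rz": -0.1623,"jaw": 1}], force=20)

```text
time_s: 0.68
position: [180.7, 437.3, 303.5]
eef_rot: [3.139, 0.001, -3.139]
ft_force: [1.8, 2.7, 0.5]
grip_width: 1.001
gripper_force: 0.0
```

```bash
python3 -c "
from h import *
print(delta([344,315,300],0),delta([440,0,300],0),r.get_state()['qpos'].round(2) if hasattr(r.get_state()['qpos'],'round') else r.get_state()['qpos'])"
```

```text
(array([-163. , -122.7,    3.2]), 0.002) (array([-258.2, -437.9,    2.4]), 0.002) [-1.34  0.01  0.03  1.92 -0.    1.22  0.26]
```

Converted, -305 mm / 500 = -0.61, -163 mm / 500 = -0.326.

Emit:
drive_effector(rows=[{"tx": -0.066,"ty": -0.05,"jaw": 1},{"tx": -0.132,"ty": -0.1,"jaw": 1},{"tx": -0.196,"ty": -0.148,"jaw": 1},{"tx": -0.26,"ty": -0.196,"jaw": 1},{"tx": -0.326,"ty": -0.246,"jaw": 1},{"tx": -0.35,"ty": -0.32,"jaw": 1},{"tx": -0.374,"ty": -0.394,"jaw": 1},{"tx": -0.396,"ty": -0.466,"jaw": 1},{"tx": -0.42,"ty": -0.54,"jaw": 1},{"tx": -0.44,"ty": -0.61,"jaw": 1}])

```text
time_s: 1.52
position: [401.4, 133.9, 300.4]
eef_rot: [3.141, -0.0, -3.141]
ft_force: [0.2, 0.2, 0.5]
grip_width: 1.004
gripper_force: 0.0
```

Emit:
drive_effector(rows=[{"tx": -0.024,"ty": -0.068,"jaw": 1},{"tx": -0.048,"ty": -0.136,"jaw": 1},{"tx": -0.06,"ty": -0.2,"jaw": 1},{"tx": -0.072,"ty": -0.264,"jaw": 1},{"tx": -0.072,"ty": -0.264,"jaw": 1}])

```text
time_s: 1.93
position: [437.7, -1.3, 300.6]
eef_rot: [-3.142, 0.0, 3.136]
ft_force: [-0.4, 0.3, 0.1]
grip_width: 0.999
gripper_force: 0.0
```

```bash
python3 -c "
from h import *
print(r.get_state()['qpos'],delta(J(-20,-92,130),0.926))"
```

```text
[-0.83176067 -0.11731782  0.64111198  2.00922708  0.07454114  1.22707283
  1.34659535] (array([  35.8, -333.6,  170.6]), -0.931)
```

Converted, -334 mm / 500 = -0.668, -300 mm / 500 = -0.6, 1.2 rad / 2.0944 = 0.573.

Emit:
drive_effector(rows=[{"tx": 0.008,"ty": -0.066,"rz": 0.0573,"jaw": 1},{"tx": 0.014,"ty": -0.132,"rz": 0.1146,"jaw": 1},{"tx": 0.022,"ty": -0.2,"rz": 0.1719,"jaw": 0.5},{"tx": 0.028,"ty": -0.266,"rz": 0.2292,"jaw": 0.5},{"tx": 0.036,"ty": -0.332,"rz": 0.2865,"jaw": 0.5},{"tx": 0.044,"ty": -0.4,"rz": 0.3438,"jaw": 0.4},{"tx": 0.05,"ty": -0.466,"rz": 0.4011,"jaw": 0.4},{"tx": 0.058,"ty": -0.532,"rz": 0.4584,"jaw": 0.4},{"tx": 0.064,"ty": -0.6,"rz": 0.5157,"jaw": 0.4},{"tx": 0.072,"ty": -0.668,"rz": 0.573,"jaw": 0.4}])

```text
time_s: 2.77
position: [401.4, -331.2, 300.7]
eef_rot: [3.14, 0.0, 1.938]
ft_force: [1.3, 0.5, -0.4]
grip_width: 0.469
gripper_force: 0.0
```

Emit:
drive_effector(rows=[{"tz": 0.04,"rz": 0.0573,"jaw": 0.4},{"tz": 0.08,"rz": 0.1146,"jaw": 0.4},{"tz": 0.12,"rz": 0.1719,"jaw": 0.4},{"tz": 0.16,"rz": 0.2292,"jaw": 0.4},{"tz": 0.2,"rz": 0.2865,"jaw": 0.4},{"tz": 0.24,"rz": 0.3438,"jaw": 0.4},{"tz": 0.28,"rz": 0.4011,"jaw": 0.4},{"tz": 0.28,"rz": 0.4584,"jaw": 0.4},{"tz": 0.28,"rz": 0.4822,"jaw": 0.4},{"tz": 0.28,"rz": 0.4822,"jaw": 0.4}])

```text
time_s: 3.6
position: [401.4, -329.7, 159.9]
eef_rot: [-3.14, 0.001, 0.93]
ft_force: [0.2, -0.1, -0.3]
grip_width: 0.402
gripper_force: 0.0
```

```bash
python3 - <<'E'
from h import *
print(r.get_state()['qpos'],delta(J(-20,-92,44),0.926))
for n in('scene','top'): snap(n,n+'1')
a=cv2.imread('pics/top1.png')[130:290,150:310]; b=cv2.imread('pics/scene1.png')[130:290,170:330]
cv2.imwrite('pics/d1.png',np.hstack([cv2.resize(x,(400,400),interpolation=cv2.INTER_CUBIC) for x in(a,b)]))
E
```

```text
[-0.35015831  0.43756766  1.17235304  2.04111074 -0.4874954   0.98057093
  0.43204416] (array([ -4.7,   2.3, 115.9]), 0.004)
```

View pics/d1.png

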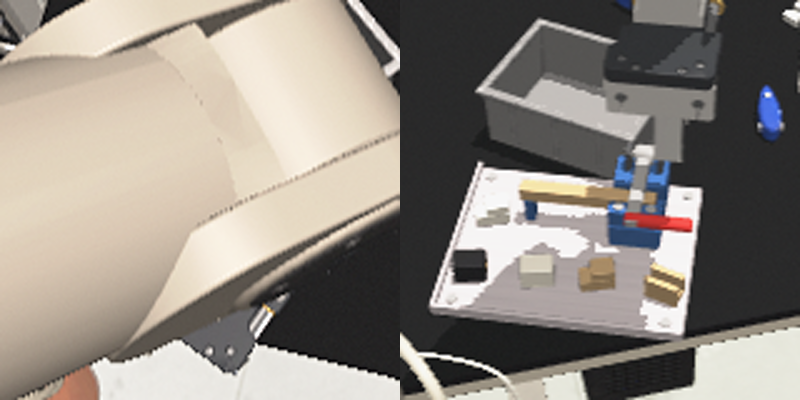

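The fingers are above the handle, with tool x, y, z along jig y, jig x and down. I'll descend and pinch.

Emit:
drive_effector(rows=[{"tx": -0.01,"ty": 0.004,"tz": 0.07,"jaw": 0.4},{"tx": -0.01,"ty": 0.004,"tz": 0.14,"jaw": 0.4},{"tx": -0.01,"ty": 0.004,"tz": 0.19,"jaw": 0.4},{"tx": -0.01,"ty": 0.004,"tz": 0.216,"jaw": 0.4},{"tx": -0.01,"ty": 0.004,"tz": 0.228,"jaw": 0.4},{"tx": -0.01,"ty": 0.004,"tz": 0.228,"jaw": 0},{"tx": -0.01,"ty": 0.004,"tz": 0.228,"jaw": 0},{"tx": -0.01,"ty": 0.004,"tz": 0.228,"jaw": 0},{"tx": -0.01,"ty": 0.004,"tz": 0.228,"jaw": 0},{"tx": -0.01,"ty": 0.004,"tz": 0.228,"jaw": 0}], force=12)

```text
time_s: 4.53
position: [400.7, -334.9, 47.2]
eef_rot: [3.141, -0.0, 0.933]
ft_force: [-0.5, 0.6, 0.7]
grip_width: 0.121
gripper_force: 12.0
```

```bash
python3 -c "
from h import *
s=r.get_state();print(inj(s['position']),s['eef_rot'][2],s['qpos'][2])"
```

```text
[-19.6 -91.8  47.2] 0.9333686023453247 0.9431968420423383
```

Converted, 90 mm / 500 = 0.18, 82 mm / 500 = 0.164.

Emit:
drive_effector(rows=[{"ty": 0.005,"tz": -0.032,"jaw": 0},{"ty": 0.016,"tz": -0.062,"jaw": 0},{"ty": 0.032,"tz": -0.089,"jaw": 0},{"ty": 0.054,"tz": -0.112,"jaw": 0},{"ty": 0.08,"tz": -0.131,"jaw": 0},{"ty": 0.11,"tz": -0.144,"jaw": 0},{"ty": 0.14,"tz": -0.151,"jaw": 0},{"ty": 0.164,"tz": -0.152,"jaw": 0},{"ty": 0.18,"tz": -0.151,"jaw": 0},{"ty": 0.18,"tz": -0.151,"jaw": 0}])

```text
time_s: 5.37
position: [473.8, -389.6, 122.4]
eef_rot: [3.14, 0.001, 0.933]
ft_force: [2.8, 0.2, 9.5]
grip_width: 0.126
gripper_force: 12.0
```

Emit:
drive_effector(rows=[{"jaw": 0},{"jaw": 0},{"jaw": 0}])

```text
time_s: 5.62
position: [473.1, -388.9, 122.6]
eef_rot: [3.14, -0.0, 0.933]
ft_force: [2.4, -1.6, 5.4]
grip_width: 0.12
gripper_force: 12.0
```

```bash
python3 -c "
from h import *
s=r.get_state();print(inj(s['position']),s['eef_rot'][2],s['qpos'])"
```

```text
[ 70.7 -91.4 122.6] 0.9328138070262344 [-0.12492521  0.6167913   0.99916619  1.86841696 -0.61658897  1.00062218
  0.50448769]
```

Converted, 99 mm / 500 = 0.198, 66 mm / 500 = 0.132.

Emit:
drive_effector(rows=[{"jaw": 0.35},{"jaw": 0.35},{"tz": -0.07,"jaw": 0.35},{"tz": -0.12,"jaw": 0.5},{"tx": 0.066,"ty": -0.03,"tz": -0.12,"jaw": 0.5},{"tx": 0.132,"ty": -0.06,"tz": -0.12,"jaw": 0.5},{"tx": 0.198,"ty": -0.09,"tz": -0.12,"jaw": 0.5},{"tx": 0.198,"ty": -0.09,"tz": -0.12,"jaw": 0.5}])

```text
time_s: 6.28
position: [497.7, -274.7, 180.9]
eef_rot: [-3.139, -0.002, 0.941]
ft_force: [1.6, -0.1, 0.5]
grip_width: 0.502
gripper_force: 0.0
```

```bash
python3 - <<'E'
from h import *
s=r.get_state();print(inj(s['position']),delta(J(26,8,22),0.926))
c=snap('scene','scene2'); b=c['pixels'][130:290,170:330,::-1]; cv2.imwrite('pics/d2.png',cv2.resize(b,(560,560),interpolation=cv2.INTER_CUBIC))
E
```

```text
[ 21.8  14.6 180.9] (array([ -7. ,   4.5, 158.9]), 0.015)
```

View pics/d2.png

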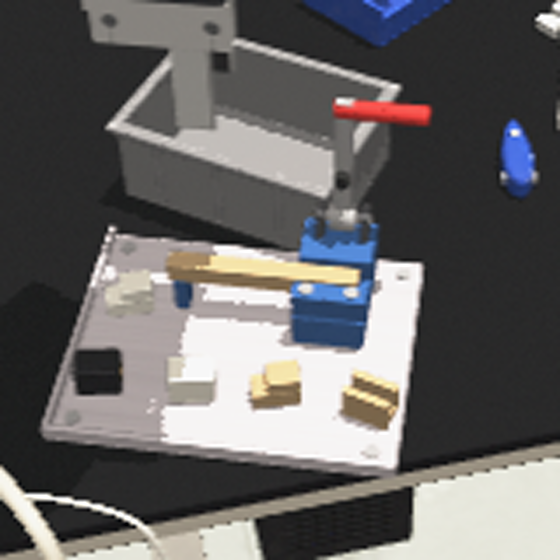

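The lever is up at crop (385,110) and the stub is free in the slot. Descend on it.

Converted, 157 mm / 500 = 0.314, 152 mm / 500 = 0.304.

Emit:
drive_effector(rows=[{"tx": -0.01,"ty": 0.008,"tz": 0.08,"jaw": 0.5},{"tx": -0.012,"ty": 0.008,"tz": 0.16,"jaw": 0.5},{"tx": -0.012,"ty": 0.008,"tz": 0.23,"jaw": 0.5},{"tx": -0.012,"ty": 0.008,"tz": 0.28,"jaw": 0.5},{"tx": -0.012,"ty": 0.008,"tz": 0.304,"jaw": 0.5},{"tx": -0.012,"ty": 0.008,"tz": 0.314,"jaw": 0.5},{"tx": -0.012,"ty": 0.008,"tz": 0.314,"jaw": 0},{"tx": -0.012,"ty": 0.008,"tz": 0.314,"jaw": 0},{"tx": -0.012,"ty": 0.008,"tz": 0.314,"jaw": 0},{"tx": -0.012,"ty": 0.008,"tz": 0.314,"jaw": 0}], force=25)

```text
time_s: 7.17
position: [495.9, -289.8, 26.2]
eef_rot: [3.14, -0.001, 0.933]
ft_force: [1.1, 0.2, 0.2]
grip_width: 0.253
gripper_force: 0.0
```

Emit:
drive_effector(rows=[{"jaw": 0},{"tz": -0.01,"jaw": 0},{"tz": -0.03,"jaw": 0},{"tz": -0.08,"jaw": 0},{"tz": -0.15,"jaw": 0},{"tz": -0.22,"jaw": 0},{"tz": -0.22,"jaw": 0}])

```text
time_s: 7.75
position: [496.9, -291.6, 141.2]
eef_rot: [3.135, -0.002, 0.932]
ft_force: [0.8, -1.3, 0.7]
grip_width: 0.144
gripper_force: 25.0
```

```bash
python3 - <<'E'
from h import *
s=r.get_state();print(inj(s['position']),s['qpos'][6],delta(Bn(-28,15,110),BY+np.pi/2))
E
```

```text
[ 31.3   0.6 141.2] 0.33284746142865185 (array([36.8, 96.4, 31.9]), 0.278)
```

Converted, 101 mm / 500 = 0.202, 68 mm / 500 = 0.136, 0.278 rad / 2.0944 = 0.1327.

Emit:
drive_effector(rows=[{"tx": 0.02,"ty": 0.068,"rz": 0.0477,"jaw": 0},{"tx": 0.04,"ty": 0.136,"rz": 0.0955,"jaw": 0},{"tx": 0.06,"ty": 0.202,"rz": 0.1327,"jaw": 0},{"tx": 0.06,"ty": 0.202,"rz": 0.1327,"jaw": 0},{"tx": 0.06,"ty": 0.202,"rz": 0.1327,"jaw": 0}])

```text
time_s: 8.17
position: [594.8, -326.1, 135.1]
eef_rot: [3.141, 0.002, 0.656]
ft_force: [-0.5, 0.2, -0.3]
grip_width: 0.147
gripper_force: 25.0
```

```bash
python3 - <<'E'
from h import *
s=r.get_state();print(s['position'],s['grip_width'],delta(Bn(-22,10,18),BY+np.pi/2))
c=snap('scene','scene3'); b=c['pixels'][100:260,170:330,::-1]; cv2.imwrite('pics/d3.png',cv2.resize(b,(560,560),interpolation=cv2.INTER_CUBIC))
E
```

```text
[ 594.81543151 -326.1356385   135.12555994] 0.14710461841892536 (array([  0.4,   1.7, 117.1]), 0.002)
```

View pics/d3.png

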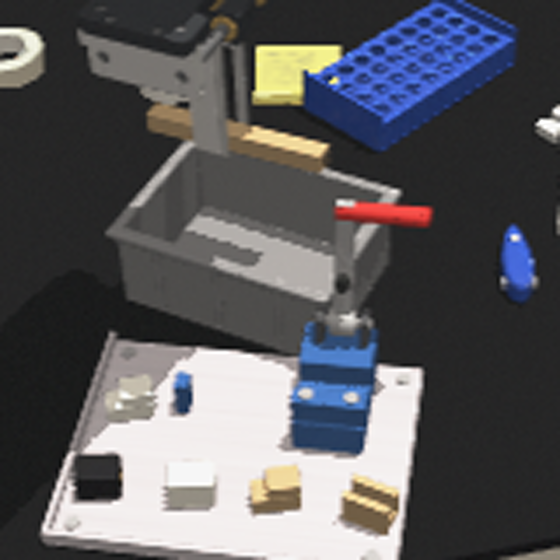

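The stub is held over the bin, with its middle about 15 mm to the -y side of the fingers. I'll shift by 5 mm and lower.

Converted, 113 mm / 500 = 0.226, 105 mm / 500 = 0.21.

Emit:
drive_effector(rows=[{"tx": 0.01,"ty": 0.004,"tz": 0.06,"jaw": 0},{"tx": 0.01,"ty": 0.004,"tz": 0.12,"jaw": 0},{"tx": 0.01,"ty": 0.004,"tz": 0.18,"jaw": 0},{"tx": 0.01,"ty": 0.004,"tz": 0.21,"jaw": 0},{"tx": 0.01,"ty": 0.004,"tz": 0.226,"jaw": 0},{"tx": 0.01,"ty": 0.004,"tz": 0.226,"jaw": 0},{"tx": 0.01,"ty": 0.004,"tz": 0.226,"jaw": 0.25},{"tx": 0.01,"ty": 0.004,"tz": 0.226,"jaw": 0.25},{"tx": 0.01,"ty": 0.004,"tz": 0.226,"jaw": 0.25},{"tx": 0.01,"ty": 0.004,"tz": 0.226,"jaw": 0.25}])

```text
time_s: 9.05
position: [599.8, -324.4, 23.1]
eef_rot: [3.14, -0.001, 0.655]
ft_force: [0.2, 0.3, 0.8]
grip_width: 0.249
gripper_force: 0.0
```

Emit:
drive_effector(rows=[{"jaw": 0.25},{"tz": -0.07,"jaw": 0.25},{"tz": -0.15,"jaw": 0.25},{"tz": -0.23,"jaw": 0.25},{"tz": -0.23,"jaw": 0.25}])

```text
time_s: 9.47
position: [601.3, -326.7, 144.6]
eef_rot: [3.134, -0.003, 0.654]
ft_force: [1.2, -1.7, 1.1]
grip_width: 0.25
gripper_force: 0.0
```

```bash
python3 - <<'E'
from h import *
c=snap('scene','scene4'); b=c['pixels'][100:260,170:330,::-1]; cv2.imwrite('pics/d4.png',cv2.resize(b,(560,560),interpolation=cv2.INTER_CUBIC))
print(delta(J(20,68,150),.926))
E
```

```text
(array([   0.2, -119. ,   -9.4]), -0.271)
```

View pics/d4.png

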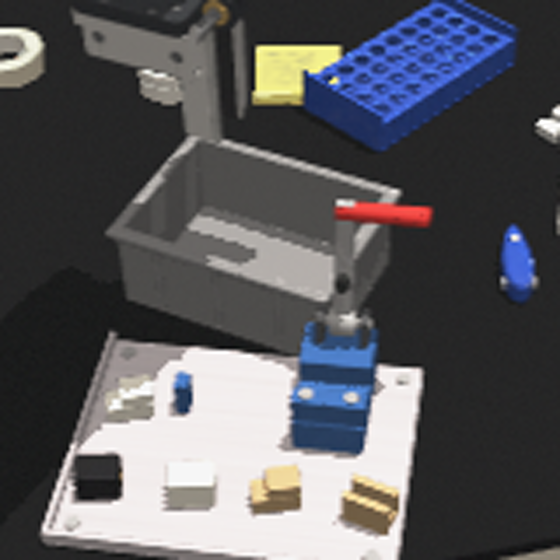

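The bin shows nothing amiss. The stub lies behind the near wall, out of sight from here, so I'll check it later. Next, offcut_0.

Converted, -119 mm / 500 = -0.238, -90 mm / 500 = -0.18, -0.55 rad / 2.0944 = -0.2626.

Emit:
drive_effector(rows=[{"ty": -0.06,"rz": -0.0573,"jaw": 0.45},{"ty": -0.12,"rz": -0.1146,"jaw": 0.45},{"ty": -0.18,"rz": -0.1719,"jaw": 0.45},{"ty": -0.238,"rz": -0.2244,"jaw": 0.45},{"ty": -0.238,"rz": -0.2626,"jaw": 0.45},{"ty": -0.238,"rz": -0.2626,"jaw": 0.45},{"ty": -0.238,"rz": -0.2626,"jaw": 0.45}])

```text
time_s: 10.1
position: [527.1, -229.5, 137.0]
eef_rot: [3.141, -0.001, 1.203]
ft_force: [1.0, -0.2, 0.9]
grip_width: 0.444
gripper_force: 0.0
```

```bash
python3 - <<'E'
from h import *
s=r.get_state();print(inj(s['position']),s['eef_rot'])
print(delta([529.4,-229.4,8],1.21))
c=snap('top','top5');c=snap('scene','scene5')
a=cv2.imread('pics/top5.png')[150:275,165:297]; b=cv2.imread('pics/scene5.png')[190:265,180:292]
cv2.imwrite('pics/d5.png',np.hstack([cv2.resize(x,(400,379 if i==0 else 379),interpolation=cv2.INTER_CUBIC) for i,x in enumerate((a,b))]))
E
```

```text
[ 18.1  68.4 137. ] [ 3.14123640e+00 -6.62049548e-04  1.20258736e+00]
(array([  0.8,   2. , 129. ]), -0.007)
```

View pics/d5.png

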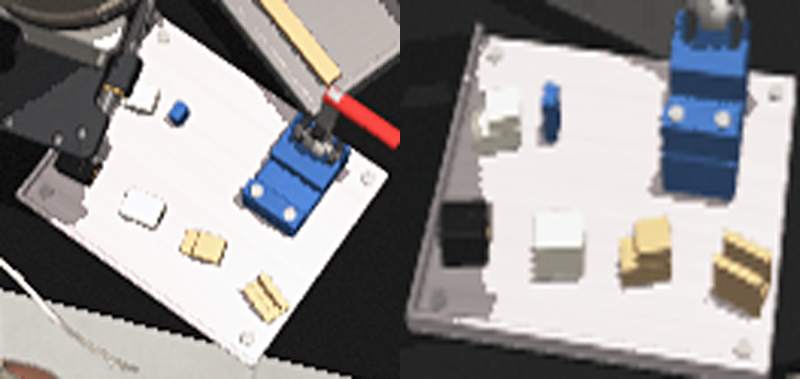

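The top view shows the stub flat in the bin (crop (295,40)) and the offcuts unmoved. Grasp offcut_0.

Emit:
drive_effector(rows=[{"tx": 0.002,"ty": 0.004,"tz": 0.08,"jaw": 0.45},{"tx": 0.002,"ty": 0.004,"tz": 0.16,"jaw": 0.45},{"tx": 0.002,"ty": 0.004,"tz": 0.216,"jaw": 0.45},{"tx": 0.002,"ty": 0.004,"tz": 0.244,"jaw": 0.45},{"tx": 0.002,"ty": 0.004,"tz": 0.256,"jaw": 0.45},{"tx": 0.002,"ty": 0.004,"tz": 0.256,"jaw": 0.2},{"tx": 0.002,"ty": 0.004,"tz": 0.256,"jaw": 0},{"tx": 0.002,"ty": 0.004,"tz": 0.256,"jaw": 0},{"tx": 0.002,"ty": 0.004,"tz": 0.256,"jaw": 0},{"tx": 0.002,"ty": 0.004,"tz": 0.256,"jaw": 0}], force=20)

```text
time_s: 11.03
position: [529.9, -229.7, 10.2]
eef_rot: [3.14, -0.0, 1.205]
ft_force: [-0.1, 0.0, 8.4]
grip_width: 0.191
gripper_force: 20.0
```

Emit:
drive_effector(rows=[{"jaw": 0},{"tz": -0.01,"jaw": 0},{"tz": -0.07,"jaw": 0},{"tz": -0.14,"jaw": 0},{"tz": -0.21,"jaw": 0},{"tz": -0.26,"jaw": 0},{"tz": -0.26,"jaw": 0}])

```text
time_s: 11.62
position: [531.0, -230.7, 144.1]
eef_rot: [3.135, -0.001, 1.204]
ft_force: [1.6, -0.7, 0.6]
grip_width: 0.189
gripper_force: 20.0
```

```bash
python3 - <<'E'
from h import *
print(delta(Bn(18,40,140),BY+np.pi/2))
E
```

```text
(array([-62.4, 145.2,   4.9]), 0.551)
```

Converted, 145 mm / 500 = 0.29, 115 mm / 500 = 0.23, 0.55 rad / 2.0944 = 0.2626.

Emit:
drive_effector(rows=[{"tx": -0.032,"ty": 0.072,"rz": 0.0573,"jaw": 0},{"tx": -0.064,"ty": 0.146,"rz": 0.1146,"jaw": 0},{"tx": -0.094,"ty": 0.218,"rz": 0.1719,"jaw": 0},{"tx": -0.124,"ty": 0.29,"rz": 0.2292,"jaw": 0},{"tx": -0.124,"ty": 0.29,"rz": 0.2626,"jaw": 0},{"tx": -0.124,"ty": 0.29,"tz": 0.01,"rz": 0.2626,"jaw": 0},{"tx": -0.124,"ty": 0.29,"tz": 0.07,"rz": 0.2626,"jaw": 0},{"tx": -0.124,"ty": 0.29,"tz": 0.14,"rz": 0.2626,"jaw": 0},{"tx": -0.124,"ty": 0.29,"tz": 0.21,"rz": 0.2626,"jaw": 0},{"tx": -0.124,"ty": 0.29,"tz": 0.23,"rz": 0.2626,"jaw": 0}])

```text
time_s: 12.45
position: [639.8, -336.4, 19.2]
eef_rot: [-3.136, 0.002, 0.658]
ft_force: [0.0, 0.9, -0.5]
grip_width: 0.19
gripper_force: 20.0
```

```bash
python3 -c "
from h import *
print(delta(Bn(18,40,25),BY+np.pi/2))"
```

```text
(array([ 0.7,  6.3, -5.9]), 0.004)
```

Emit:
drive_effector(rows=[{"jaw": 0},{"jaw": 0.3},{"jaw": 0.3},{"jaw": 0.3},{"tz": -0.08,"jaw": 0.3},{"tz": -0.16,"jaw": 0.3},{"tz": -0.23,"jaw": 0.3},{"tz": -0.23,"jaw": 0.42},{"tz": -0.23,"jaw": 0.42}])

```text
time_s: 13.2
position: [643.4, -340.2, 142.7]
eef_rot: [3.137, -0.003, 0.655]
ft_force: [0.1, 0.8, 0.1]
grip_width: 0.4
gripper_force: 0.0
```

```bash
python3 -c "
from h import *
print(delta([479.7,-183.1,140],.926+.1))"
```

```text
(array([ -34.1, -224.3,    1.7]), -0.371)
```

Converted, -224 mm / 500 = -0.448, -190 mm / 500 = -0.38, -0.37 rad / 2.0944 = -0.1767.

Emit:
drive_effector(rows=[{"tx": -0.012,"ty": -0.076,"rz": -0.0334,"jaw": 0.42},{"tx": -0.024,"ty": -0.152,"rz": -0.0668,"jaw": 0.42},{"tx": -0.036,"ty": -0.228,"rz": -0.1003,"jaw": 0.42},{"tx": -0.048,"ty": -0.304,"rz": -0.1337,"jaw": 0.42},{"tx": -0.058,"ty": -0.38,"rz": -0.1767,"jaw": 0.42},{"tx": -0.068,"ty": -0.448,"rz": -0.1767,"jaw": 0.42},{"tx": -0.068,"ty": -0.448,"rz": -0.1767,"jaw": 0.42},{"tx": -0.068,"ty": -0.448,"rz": -0.1767,"jaw": 0.42}])

```text
time_s: 13.87
position: [478.3, -180.0, 138.9]
eef_rot: [-3.141, -0.002, 1.028]
ft_force: [0.5, -0.4, -0.5]
grip_width: 0.419
gripper_force: 0.0
```

```bash
python3 - <<'E'
from h import *
print(delta([479.7,-183.1,8],.926+.1))
c=snap('scene','scene6'); b=c['pixels'][180:270,175:295,::-1]; cv2.imwrite('pics/d6.png',cv2.resize(b,None,fx=5,fy=5,interpolation=cv2.INTER_CUBIC))
E
```

```text
(array([ -2.2,   2.9, 130.9]), 0.002)
```

View pics/d6.png

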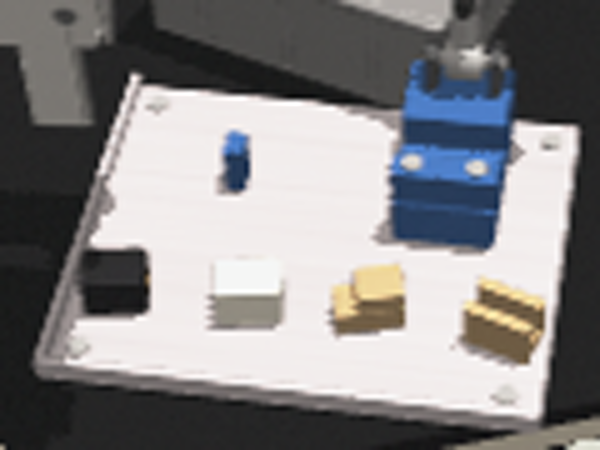

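Offcut_0 is gone from the tray and the other four have not moved (black at crop (115,280)). Grasp the black one.

The rows are not in the units I measure in: shifts go in shares of 500 mm and turns go in shares of 120 degrees. I convert before sending: 130 mm / 500 = 0.26, 122 mm / 500 = 0.244.

Emit:
drive_effector(rows=[{"tx": -0.004,"ty": 0.006,"tz": 0.08,"jaw": 0.42},{"tx": -0.004,"ty": 0.006,"tz": 0.16,"jaw": 0.42},{"tx": -0.004,"ty": 0.006,"tz": 0.216,"jaw": 0.42},{"tx": -0.004,"ty": 0.006,"tz": 0.244,"jaw": 0.42},{"tx": -0.004,"ty": 0.006,"tz": 0.26,"jaw": 0.42},{"tx": -0.004,"ty": 0.006,"tz": 0.26,"jaw": 0.2},{"tx": -0.004,"ty": 0.006,"tz": 0.26,"jaw": 0},{"tx": -0.004,"ty": 0.006,"tz": 0.26,"jaw": 0},{"tx": -0.004,"ty": 0.006,"tz": 0.26,"jaw": 0},{"tx": -0.004,"ty": 0.006,"tz": 0.26,"jaw": 0}], force=20)

```text
time_s: 14.75
position: [481.2, -185.9, 9.9]
eef_rot: [3.14, -0.001, 1.025]
ft_force: [-0.1, -1.5, 6.7]
grip_width: 0.211
gripper_force: 19.9
```

Emit:
drive_effector(rows=[{"jaw": 0},{"tz": -0.01,"jaw": 0},{"tz": -0.07,"jaw": 0},{"tz": -0.14,"jaw": 0},{"tz": -0.21,"jaw": 0},{"tz": -0.26,"jaw": 0},{"tz": -0.26,"jaw": 0}])

```text
time_s: 15.33
position: [482.3, -186.3, 143.4]
eef_rot: [3.137, -0.003, 1.025]
ft_force: [0.6, -0.2, 0.8]
grip_width: 0.216
gripper_force: 2.0
```

```bash
python3 - <<'E'
from h import *
print(delta(Bn(18,5,140),BY+np.pi/2))
E
```

```text
(array([-80.7, 206. ,   4.1]), 0.371)
```

The grip slackened to 2 N, so check before carrying.

Emit:
drive_effector(rows=[{"jaw": 0},{"jaw": 0},{"jaw": 0},{"jaw": 0}], force=25)

```text
time_s: 15.67
position: [479.8, -185.5, 138.2]
eef_rot: [-3.14, 0.001, 1.025]
ft_force: [-0.0, -0.6, -0.1]
grip_width: 0.211
gripper_force: 25.0
```

Converted, 206 mm / 500 = 0.412, 175 mm / 500 = 0.35, 0.37 rad / 2.0944 = 0.1767.

Emit:
drive_effector(rows=[{"tx": -0.028,"ty": 0.07,"rz": 0.0382,"jaw": 0},{"tx": -0.054,"ty": 0.14,"rz": 0.0764,"jaw": 0},{"tx": -0.082,"ty": 0.21,"rz": 0.1146,"jaw": 0},{"tx": -0.108,"ty": 0.28,"rz": 0.1528,"jaw": 0},{"tx": -0.136,"ty": 0.35,"rz": 0.1767,"jaw": 0},{"tx": -0.162,"ty": 0.412,"rz": 0.1767,"jaw": 0},{"tx": -0.162,"ty": 0.412,"rz": 0.1767,"jaw": 0},{"tx": -0.162,"ty": 0.412,"rz": 0.1767,"jaw": 0}])

```text
time_s: 16.33
position: [613.4, -363.9, 137.3]
eef_rot: [-3.14, 0.002, 0.652]
ft_force: [-0.7, 0.1, -0.4]
grip_width: 0.216
gripper_force: 25.0
```

```bash
python3 -c "
from h import *
print(delta(Bn(18,5,25),BY+np.pi/2),r.get_state()['grip_width'])"
```

```text
(array([  3.7,   0.7, 112.3]), -0.001) 0.21604757833907007
```

Converted, 112 mm / 500 = 0.224, 105 mm / 500 = 0.21.

Emit:
drive_effector(rows=[{"tx": 0.006,"ty": 0.002,"tz": 0.08,"jaw": 0},{"tx": 0.006,"ty": 0.002,"tz": 0.16,"jaw": 0},{"tx": 0.006,"ty": 0.002,"tz": 0.21,"jaw": 0},{"tx": 0.006,"ty": 0.002,"tz": 0.224,"jaw": 0},{"tx": 0.006,"ty": 0.002,"tz": 0.224,"jaw": 0.3},{"tx": 0.006,"ty": 0.002,"tz": 0.224,"jaw": 0.3},{"tx": 0.006,"ty": 0.002,"tz": 0.224,"jaw": 0.3}])

```text
time_s: 16.92
position: [618.1, -361.3, 29.1]
eef_rot: [3.139, -0.001, 0.655]
ft_force: [-0.4, -0.3, 0.4]
grip_width: 0.298
gripper_force: 0.0
```

Emit:
drive_effector(rows=[{"jaw": 0.3},{"tz": -0.08,"jaw": 0.3},{"tz": -0.16,"jaw": 0.3},{"tz": -0.23,"jaw": 0.3},{"tz": -0.23,"jaw": 0.42},{"tz": -0.23,"jaw": 0.42}], force=20)

```text
time_s: 17.42
position: [618.4, -361.6, 145.5]
eef_rot: [3.138, -0.003, 0.655]
ft_force: [0.4, -0.0, -0.6]
grip_width: 0.401
gripper_force: 0.0
```

```bash
python3 -c "
from h import *
print(delta([447.8,-228.2,140],.926+.16))"
```

```text
(array([ -54.1, -209.7,    4.5]), -0.431)
```

Converted, -209 mm / 500 = -0.418, -175 mm / 500 = -0.35, -0.43 rad / 2.0944 = -0.2053.

Emit:
drive_effector(rows=[{"tx": -0.018,"ty": -0.07,"rz": -0.0382,"jaw": 0.42},{"tx": -0.036,"ty": -0.14,"rz": -0.0764,"jaw": 0.42},{"tx": -0.054,"ty": -0.21,"rz": -0.1146,"jaw": 0.42},{"tx": -0.072,"ty": -0.28,"rz": -0.1528,"jaw": 0.42},{"tx": -0.09,"ty": -0.35,"rz": -0.191,"jaw": 0.42},{"tx": -0.108,"ty": -0.418,"rz": -0.2053,"jaw": 0.42},{"tx": -0.108,"ty": -0.418,"rz": -0.2053,"jaw": 0.42},{"tx": -0.108,"ty": -0.418,"rz": -0.2053,"jaw": 0.42}])

```text
time_s: 18.08
position: [446.6, -225.8, 141.9]
eef_rot: [-3.141, -0.003, 1.087]
ft_force: [1.3, -0.2, -0.8]
grip_width: 0.422
gripper_force: 0.0
```

```bash
python3 - <<'E'
from h import *
print(delta([447.8,-228.2,8],.926+.16))
c=snap('scene','scene7'); b=c['pixels'][120:270,175:295,::-1]; cv2.imwrite('pics/d7.png',cv2.resize(b,None,fx=4,fy=4,interpolation=cv2.INTER_CUBIC))
E
```

```text
(array([ -1.9,   2.3, 133.9]), 0.001)
```

View pics/d7.png

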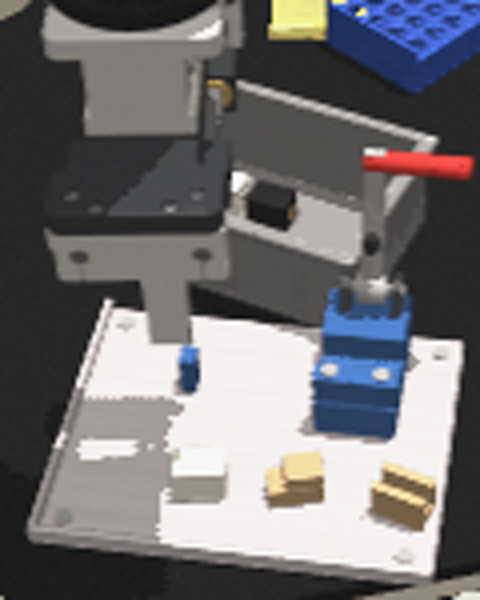

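The black and white-stepped pieces are in the bin, and the three on the tray have not moved. Grasp offcut_3.

Converted, 133 mm / 500 = 0.266, 125 mm / 500 = 0.25.

Emit:
drive_effector(rows=[{"tx": -0.004,"ty": 0.004,"tz": 0.08,"jaw": 0.42},{"tx": -0.004,"ty": 0.004,"tz": 0.16,"jaw": 0.42},{"tx": -0.004,"ty": 0.004,"tz": 0.22,"jaw": 0.42},{"tx": -0.004,"ty": 0.004,"tz": 0.25,"jaw": 0.42},{"tx": -0.004,"ty": 0.004,"tz": 0.266,"jaw": 0.42},{"tx": -0.004,"ty": 0.004,"tz": 0.266,"jaw": 0.2},{"tx": -0.004,"ty": 0.004,"tz": 0.266,"jaw": 0},{"tx": -0.004,"ty": 0.004,"tz": 0.266,"jaw": 0},{"tx": -0.004,"ty": 0.004,"tz": 0.266,"jaw": 0},{"tx": -0.004,"ty": 0.004,"tz": 0.266,"jaw": 0}], force=20)

```text
time_s: 18.97
position: [449.0, -230.8, 10.0]
eef_rot: [3.14, -0.0, 1.085]
ft_force: [-0.8, -1.8, 8.0]
grip_width: 0.211
gripper_force: 19.9
```

Emit:
drive_effector(rows=[{"jaw": 0},{"tz": -0.01,"jaw": 0},{"tz": -0.07,"jaw": 0},{"tz": -0.14,"jaw": 0},{"tz": -0.21,"jaw": 0},{"tz": -0.26,"jaw": 0},{"tz": -0.26,"jaw": 0}])

```text
time_s: 19.55
position: [449.9, -231.5, 143.3]
eef_rot: [3.137, -0.002, 1.085]
ft_force: [0.2, -0.2, -0.3]
grip_width: 0.212
gripper_force: 19.9
```

```bash
python3 - <<'E'
from h import *
print(delta(Bn(18,-30,140),BY+np.pi/2))
E
```

```text
(array([-69.6, 193.7,   4.1]), 0.431)
```

Converted, 193 mm / 500 = 0.386, 140 mm / 500 = 0.28, 0.43 rad / 2.0944 = 0.2053.

Emit:
drive_effector(rows=[{"tx": -0.026,"ty": 0.07,"rz": 0.043,"jaw": 0},{"tx": -0.052,"ty": 0.14,"rz": 0.0859,"jaw": 0},{"tx": -0.078,"ty": 0.21,"rz": 0.1289,"jaw": 0},{"tx": -0.104,"ty": 0.28,"rz": 0.1719,"jaw": 0},{"tx": -0.13,"ty": 0.35,"rz": 0.2053,"jaw": 0},{"tx": -0.136,"ty": 0.386,"rz": 0.2053,"jaw": 0},{"tx": -0.136,"ty": 0.386,"rz": 0.2053,"jaw": 0},{"tx": -0.136,"ty": 0.386,"rz": 0.2053,"jaw": 0}])

```text
time_s: 20.22
position: [586.6, -381.3, 138.5]
eef_rot: [-3.141, 0.001, 0.654]
ft_force: [-0.4, -0.5, 0.6]
grip_width: 0.213
gripper_force: 19.9
```

```bash
python3 -c "
from h import *
print(delta(Bn(18,-28,25),BY+np.pi/2),r.get_state()['grip_width'])"
```

```text
(array([  2.4,   3.1, 113.5]), 0.001) 0.21268994613949357
```

Converted, 112 mm / 500 = 0.224, 105 mm / 500 = 0.21.

Emit:
drive_effector(rows=[{"tx": 0.004,"ty": 0.006,"tz": 0.08,"jaw": 0},{"tx": 0.004,"ty": 0.006,"tz": 0.16,"jaw": 0},{"tx": 0.004,"ty": 0.006,"tz": 0.21,"jaw": 0},{"tx": 0.004,"ty": 0.006,"tz": 0.224,"jaw": 0},{"tx": 0.004,"ty": 0.006,"tz": 0.224,"jaw": 0.3},{"tx": 0.004,"ty": 0.006,"tz": 0.224,"jaw": 0.3},{"tx": 0.004,"ty": 0.006,"tz": 0.224,"jaw": 0.3}])

```text
time_s: 20.8
position: [591.1, -382.5, 29.3]
eef_rot: [3.139, -0.001, 0.655]
ft_force: [-0.1, 1.1, 0.1]
grip_width: 0.3
gripper_force: 0.0
```

Emit:
drive_effector(rows=[{"jaw": 0.3},{"tz": -0.08,"jaw": 0.3},{"tz": -0.16,"jaw": 0.3},{"tz": -0.23,"jaw": 0.3},{"tz": -0.23,"jaw": 0.42},{"tz": -0.23,"jaw": 0.42}], force=20)

```text
time_s: 21.3
position: [591.4, -382.9, 145.4]
eef_rot: [3.137, -0.003, 0.655]
ft_force: [0.3, 0.4, -1.0]
grip_width: 0.402
gripper_force: 0.0
```

```bash
python3 -c "
from h import *
print(delta([418.5,-275.7,140],.926+.18))"
```

```text
(array([ -71.9, -190.3,    4.5]), -0.451)
```

Converted, -190 mm / 500 = -0.38, -172 mm / 500 = -0.344, -0.45 rad / 2.0944 = -0.2149.

Emit:
drive_effector(rows=[{"tx": -0.026,"ty": -0.07,"rz": -0.043,"jaw": 0.42},{"tx": -0.052,"ty": -0.14,"rz": -0.0859,"jaw": 0.42},{"tx": -0.078,"ty": -0.21,"rz": -0.1289,"jaw": 0.42},{"tx": -0.104,"ty": -0.28,"rz": -0.1719,"jaw": 0.42},{"tx": -0.13,"ty": -0.344,"rz": -0.2149,"jaw": 0.42},{"tx": -0.144,"ty": -0.38,"rz": -0.2149,"jaw": 0.42},{"tx": -0.144,"ty": -0.38,"rz": -0.2149,"jaw": 0.42},{"tx": -0.144,"ty": -0.38,"rz": -0.2149,"jaw": 0.42}])

```text
time_s: 21.97
position: [417.5, -274.1, 142.1]
eef_rot: [3.141, -0.002, 1.105]
ft_force: [-0.3, -0.1, -0.1]
grip_width: 0.421
gripper_force: 0.0
```

```bash
python3 - <<'E'
from h import *
print(delta([418.5,-275.7,8],.926+.18))
c=snap('scene','scene8'); b=c['pixels'][120:270,175:295,::-1]; cv2.imwrite('pics/d8.png',cv2.resize(b,None,fx=4,fy=4,interpolation=cv2.INTER_CUBIC))
E
```

```text
(array([ -1.2,   1.6, 134.1]), -0.001)
```

View pics/d8.png

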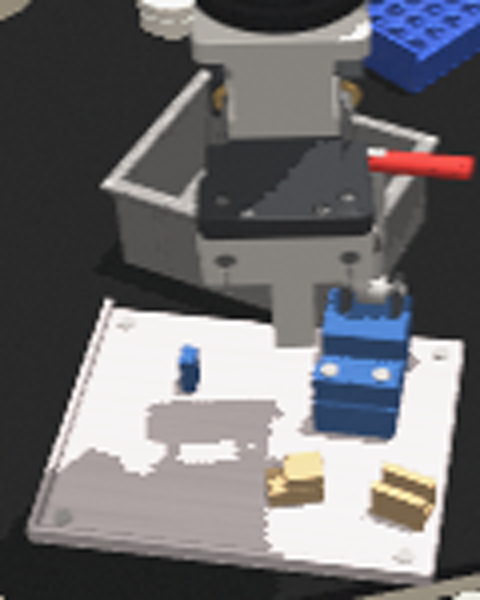

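The two tan pieces have not moved. Grasp offcut_4 on its high part.

Converted, 133 mm / 500 = 0.266, 125 mm / 500 = 0.25.

Emit:
drive_effector(rows=[{"tx": -0.002,"ty": 0.002,"tz": 0.08,"jaw": 0.42},{"tx": -0.002,"ty": 0.002,"tz": 0.16,"jaw": 0.42},{"tx": -0.002,"ty": 0.002,"tz": 0.22,"jaw": 0.42},{"tx": -0.002,"ty": 0.002,"tz": 0.25,"jaw": 0.42},{"tx": -0.002,"ty": 0.002,"tz": 0.266,"jaw": 0.42},{"tx": -0.002,"ty": 0.002,"tz": 0.266,"jaw": 0.2},{"tx": -0.002,"ty": 0.002,"tz": 0.266,"jaw": 0},{"tx": -0.002,"ty": 0.002,"tz": 0.266,"jaw": 0},{"tx": -0.002,"ty": 0.002,"tz": 0.266,"jaw": 0},{"tx": -0.002,"ty": 0.002,"tz": 0.266,"jaw": 0}], force=20)

```text
time_s: 22.85
position: [418.9, -276.8, 10.0]
eef_rot: [3.14, -0.0, 1.105]
ft_force: [-0.8, -1.0, 6.9]
grip_width: 0.187
gripper_force: 20.0
```

Emit:
drive_effector(rows=[{"jaw": 0},{"tz": -0.01,"jaw": 0},{"tz": -0.07,"jaw": 0},{"tz": -0.14,"jaw": 0},{"tz": -0.21,"jaw": 0},{"tz": -0.26,"jaw": 0},{"tz": -0.26,"jaw": 0}])

```text
time_s: 23.43
position: [419.7, -277.6, 143.3]
eef_rot: [3.136, -0.002, 1.105]
ft_force: [0.2, 0.5, -0.5]
grip_width: 0.189
gripper_force: 20.0
```

```bash
python3 - <<'E'
from h import *
print(delta(Bn(-5,25,155),BY+np.pi/2))
E
```

```text
(array([ 40.9, 201.9, -10.6]), 0.451)
```

Converted, 190 mm / 500 = 0.38, 180 mm / 500 = 0.36, 0.27 rad / 2.0944 = 0.1289.

Emit:
drive_effector(rows=[{"tx": 0.016,"ty": 0.072,"tz": -0.006,"rz": 0.043,"jaw": 0},{"tx": 0.032,"ty": 0.144,"tz": -0.012,"rz": 0.0859,"jaw": 0},{"tx": 0.048,"ty": 0.216,"tz": -0.016,"rz": 0.1289,"jaw": 0},{"tx": 0.064,"ty": 0.288,"tz": -0.02,"rz": 0.1719,"jaw": 0},{"tx": 0.082,"ty": 0.36,"tz": -0.02,"rz": 0.2149,"jaw": 0},{"tx": 0.082,"ty": 0.38,"tz": -0.02,"rz": 0.2149,"jaw": 0},{"tx": 0.082,"ty": 0.38,"tz": -0.02,"rz": 0.2149,"jaw": 0},{"tx": 0.082,"ty": 0.38,"tz": -0.02,"rz": 0.2149,"jaw": 0}])

```text
time_s: 24.1
position: [605.5, -325.5, 148.6]
eef_rot: [-3.141, 0.001, 0.655]
ft_force: [-0.4, -0.1, 0.3]
grip_width: 0.192
gripper_force: 20.0
```

```bash
python3 -c "
from h import *
print(delta(Bn(-22,28,36),BY+np.pi/2),r.get_state()['grip_width'])"
```

```text
(array([  9.4,  -4.1, 112.6]), 0.001) 0.19169631433208872
```

Emit:
drive_effector(rows=[{"tx": 0.018,"ty": -0.008,"tz": 0.08,"jaw": 0},{"tx": 0.018,"ty": -0.008,"tz": 0.16,"jaw": 0},{"tx": 0.018,"ty": -0.008,"tz": 0.21,"jaw": 0},{"tx": 0.018,"ty": -0.008,"tz": 0.224,"jaw": 0},{"tx": 0.018,"ty": -0.008,"tz": 0.224,"jaw": 0.27},{"tx": 0.018,"ty": -0.008,"tz": 0.224,"jaw": 0.27},{"tx": 0.018,"ty": -0.008,"tz": 0.224,"jaw": 0.27}])

```text
time_s: 24.68
position: [611.4, -317.3, 39.3]
eef_rot: [3.139, -0.001, 0.654]
ft_force: [0.1, -0.1, 0.8]
grip_width: 0.27
gripper_force: 0.0
```

Emit:
drive_effector(rows=[{"jaw": 0.27},{"tz": -0.08,"jaw": 0.27},{"tz": -0.16,"jaw": 0.27},{"tz": -0.23,"jaw": 0.27},{"tz": -0.23,"jaw": 0.42},{"tz": -0.23,"jaw": 0.42}], force=20)

```text
time_s: 25.18
position: [611.9, -317.4, 155.3]
eef_rot: [3.138, -0.003, 0.655]
ft_force: [-0.3, 0.3, -0.2]
grip_width: 0.377
gripper_force: 0.0
```

```bash
python3 -c "
from h import *
print(delta([385.7,-314.2,160],.926-.35),r.get_state()['qpos'])"
```

```text
(array([-177.5, -140.3,   -5.8]), 0.079) [-0.28777758  0.74575827  1.07271773  1.66085617 -0.70694822  1.16768504
  0.04982073]
```

Converted, -177 mm / 500 = -0.354, -150 mm / 500 = -0.3, 0.08 rad / 2.0944 = 0.0382.

Emit:
drive_effector(rows=[{"tx": -0.06,"ty": -0.048,"tz": -0.006,"rz": 0.0382,"jaw": 0.42},{"tx": -0.12,"ty": -0.094,"tz": -0.012,"rz": 0.0382,"jaw": 0.42},{"tx": -0.18,"ty": -0.142,"tz": -0.012,"rz": 0.0382,"jaw": 0.42},{"tx": -0.24,"ty": -0.188,"tz": -0.012,"rz": 0.0382,"jaw": 0.42},{"tx": -0.3,"ty": -0.236,"tz": -0.012,"rz": 0.0382,"jaw": 0.42},{"tx": -0.354,"ty": -0.28,"tz": -0.012,"rz": 0.0382,"jaw": 0.42},{"tx": -0.354,"ty": -0.28,"tz": -0.012,"rz": 0.0382,"jaw": 0.42},{"tx": -0.354,"ty": -0.28,"tz": -0.012,"rz": 0.0382,"jaw": 0.42}])

```text
time_s: 25.85
position: [383.9, -312.7, 157.9]
eef_rot: [-3.14, -0.002, 0.573]
ft_force: [1.2, 0.8, -0.5]
grip_width: 0.422
gripper_force: 0.0
```

```bash
python3 - <<'E'
from h import *
print(delta([385.7,-314.2,8],.926-.35))
c=snap('scene','scene9'); T=snap('top','top9'); b=c['pixels'][120:270,175:295,::-1];a=T['pixels'][95:245,180:330,::-1]
cv2.imwrite('pics/d9.png',np.hstack([cv2.resize(b,(400,500),interpolation=cv2.INTER_CUBIC),cv2.resize(a,(400,400),interpolation=cv2.INTER_CUBIC)[:500] if 0 else cv2.copyMakeBorder(cv2.resize(a,(400,400),interpolation=cv2.INTER_CUBIC),0,100,0,0,0)]))
E
```

```text
(array([  0.4,   2.4, 149.9]), -0.003)
```

View pics/d9.png

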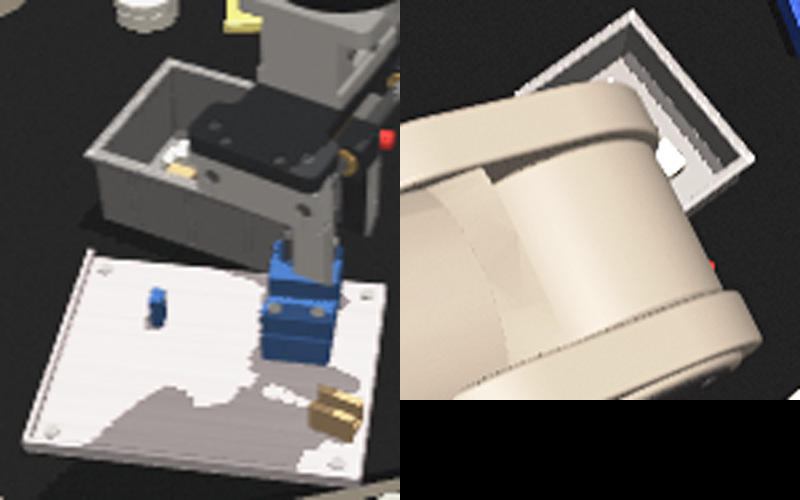

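Only the U piece is left on the tray, and offcut_4 is in the bin. Grasp the U.

Converted, 149 mm / 500 = 0.298, 138 mm / 500 = 0.276.

Emit:
drive_effector(rows=[{"ty": 0.002,"tz": 0.08,"jaw": 0.42},{"ty": 0.002,"tz": 0.16,"jaw": 0.42},{"ty": 0.002,"tz": 0.23,"jaw": 0.42},{"ty": 0.002,"tz": 0.276,"jaw": 0.42},{"ty": 0.002,"tz": 0.298,"jaw": 0.42},{"ty": 0.002,"tz": 0.298,"jaw": 0.2},{"ty": 0.002,"tz": 0.298,"jaw": 0},{"ty": 0.002,"tz": 0.298,"jaw": 0},{"ty": 0.002,"tz": 0.298,"jaw": 0},{"ty": 0.002,"tz": 0.298,"jaw": 0}], force=20)

```text
time_s: 26.78
position: [386.5, -314.3, 9.7]
eef_rot: [3.14, -0.001, 0.575]
ft_force: [0.2, -0.0, -0.4]
grip_width: 0.207
gripper_force: 20.0
```

Emit:
drive_effector(rows=[{"jaw": 0},{"tz": -0.01,"jaw": 0},{"tz": -0.07,"jaw": 0},{"tz": -0.14,"jaw": 0},{"tz": -0.21,"jaw": 0},{"tz": -0.28,"jaw": 0},{"tz": -0.32,"jaw": 0},{"tz": -0.32,"jaw": 0}])

```text
time_s: 27.45
position: [387.0, -315.3, 172.7]
eef_rot: [3.138, -0.003, 0.575]
ft_force: [0.2, 0.3, 0.2]
grip_width: 0.211
gripper_force: 20.0
```

```bash
python3 - <<'E'
from h import *
print(delta(Bn(-22,-20,160),BY+np.pi/2))
E
```

```text
(array([138.9, 126.2,  13.6]), -0.079)
```

Converted, 146 mm / 500 = 0.292, 100 mm / 500 = 0.2, -0.08 rad / 2.0944 = -0.0382.

Emit:
drive_effector(rows=[{"tx": 0.058,"ty": 0.05,"rz": -0.0382,"jaw": 0},{"tx": 0.116,"ty": 0.1,"rz": -0.0382,"jaw": 0},{"tx": 0.174,"ty": 0.15,"rz": -0.0382,"jaw": 0},{"tx": 0.232,"ty": 0.2,"rz": -0.0382,"jaw": 0},{"tx": 0.292,"ty": 0.252,"rz": -0.0382,"jaw": 0},{"tx": 0.292,"ty": 0.252,"rz": -0.0382,"jaw": 0},{"tx": 0.292,"ty": 0.252,"rz": -0.0382,"jaw": 0}])

```text
time_s: 28.03
position: [577.8, -340.4, 167.9]
eef_rot: [-3.141, 0.002, 0.656]
ft_force: [-0.5, -0.4, 0.4]
grip_width: 0.212
gripper_force: 20.0
```

```bash
python3 -c "
from h import *
print(delta(Bn(-22,-12,36),BY+np.pi/2),r.get_state()['grip_width'])"
```

```text
(array([  0.7,   0.9, 131.9]), 0.002) 0.2115392100934149
```

Converted, 131 mm / 500 = 0.262, 115 mm / 500 = 0.23.

Emit:
drive_effector(rows=[{"tx": 0.002,"ty": 0.002,"tz": 0.08,"jaw": 0},{"tx": 0.002,"ty": 0.002,"tz": 0.16,"jaw": 0},{"tx": 0.002,"ty": 0.002,"tz": 0.23,"jaw": 0},{"tx": 0.002,"ty": 0.002,"tz": 0.262,"jaw": 0},{"tx": 0.002,"ty": 0.002,"tz": 0.262,"jaw": 0.29},{"tx": 0.002,"ty": 0.002,"tz": 0.262,"jaw": 0.29},{"tx": 0.002,"ty": 0.002,"tz": 0.262,"jaw": 0.29}])

```text
time_s: 28.62
position: [578.7, -341.7, 40.3]
eef_rot: [3.139, -0.001, 0.654]
ft_force: [-1.4, -0.1, 0.5]
grip_width: 0.289
gripper_force: 0.0
```

Emit:
drive_effector(rows=[{"jaw": 0.29},{"tz": -0.08,"jaw": 0.29},{"tz": -0.16,"jaw": 0.29},{"tz": -0.24,"jaw": 0.29},{"tz": -0.28,"jaw": 0.29},{"tz": -0.28,"jaw": 0.29}], force=20)

```text
time_s: 29.12
position: [579.8, -342.7, 184.6]
eef_rot: [3.135, -0.004, 0.654]
ft_force: [0.7, 0.5, -0.2]
grip_width: 0.287
gripper_force: 0.0
```

```bash
python3 -c "
from h import *
print(delta(J(70.7,-91.5,182),.932),r.get_state()['qpos'])"
```

```text
(array([-112.9,  -28.3,    2. ]), -0.278) [-0.25688309  0.67533389  1.07527494  1.6762056  -0.64062356  1.17675558
  0.06553521]
```

Converted, -113 mm / 500 = -0.226, -84 mm / 500 = -0.168, -0.278 rad / 2.0944 = -0.1327.

Emit:
drive_effector(rows=[{"tx": -0.056,"ty": -0.014,"rz": -0.043,"jaw": 0.35},{"tx": -0.112,"ty": -0.028,"rz": -0.0859,"jaw": 0.35},{"tx": -0.168,"ty": -0.042,"rz": -0.1289,"jaw": 0.35},{"tx": -0.226,"ty": -0.056,"rz": -0.1327,"jaw": 0.35},{"tx": -0.226,"ty": -0.056,"rz": -0.1327,"jaw": 0.35},{"tx": -0.226,"ty": -0.056,"rz": -0.1327,"jaw": 0.35}])

```text
time_s: 29.62
position: [470.4, -388.3, 179.3]
eef_rot: [3.14, -0.001, 0.929]
ft_force: [0.7, 0.6, 0.3]
grip_width: 0.35
gripper_force: 0.0
```

```bash
python3 - <<'E'
from h import *
print(delta(J(70.7,-91.5,123),.932))
c=snap('scene','sceneA'); T=snap('top','topA'); b=c['pixels'][110:260,175:325,::-1];a=T['pixels'][95:245,180:330,::-1]
cv2.imwrite('pics/dA.png',np.hstack([cv2.resize(x,(400,400),interpolation=cv2.INTER_CUBIC) for x in (b,a)]))
E
```

```text
(array([ 1. ,  2.4, 56.3]), -0.003)
```

View pics/dA.png

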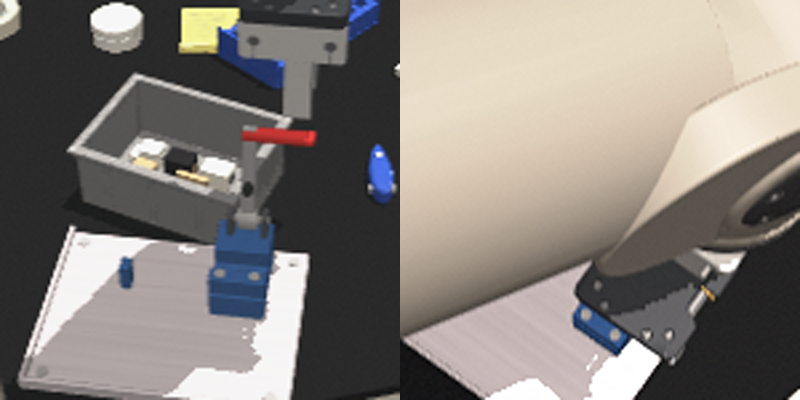

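The tray is clear, all five pieces are in the bin, and the fingers are above the raised handle. Pinch it.

Converted, 56 mm / 500 = 0.112, 45 mm / 500 = 0.09.

Emit:
drive_effector(rows=[{"tx": 0.002,"ty": 0.004,"tz": 0.05,"jaw": 0.35},{"tx": 0.002,"ty": 0.004,"tz": 0.09,"jaw": 0.35},{"tx": 0.002,"ty": 0.004,"tz": 0.112,"jaw": 0.35},{"tx": 0.002,"ty": 0.004,"tz": 0.112,"jaw": 0.35},{"tx": 0.002,"ty": 0.004,"tz": 0.112,"jaw": 0},{"tx": 0.002,"ty": 0.004,"tz": 0.112,"jaw": 0},{"tx": 0.002,"ty": 0.004,"tz": 0.112,"jaw": 0},{"tx": 0.002,"ty": 0.004,"tz": 0.112,"jaw": 0},{"tx": 0.002,"ty": 0.004,"tz": 0.112,"jaw": 0}], force=12)

```text
time_s: 30.47
position: [474.4, -388.2, 123.0]
eef_rot: [3.14, -0.0, 0.933]
ft_force: [1.2, -0.5, 6.1]
grip_width: 0.125
gripper_force: 12.0
```

```bash
python3 -c "
from h import *
print(inj(r.get_state()['position']))"
```

```text
[ 71.4 -90.1 123. ]
```

Converted, -90 mm / 500 = -0.18, -87.5 mm / 500 = -0.175.

Emit:
drive_effector(rows=[{"ty": -0.016,"tz": -0.001,"jaw": 0},{"ty": -0.04,"jaw": 0},{"ty": -0.07,"tz": 0.007,"jaw": 0},{"ty": -0.1,"tz": 0.02,"jaw": 0},{"ty": -0.126,"tz": 0.039,"jaw": 0},{"ty": -0.148,"tz": 0.062,"jaw": 0},{"ty": -0.164,"tz": 0.089,"jaw": 0},{"ty": -0.175,"tz": 0.119,"jaw": 0},{"ty": -0.18,"tz": 0.15,"jaw": 0},{"ty": -0.18,"tz": 0.162,"jaw": 0}])

```text
time_s: 31.3
position: [401.3, -333.9, 40.3]
eef_rot: [3.141, -0.0, 0.933]
ft_force: [-1.6, 1.9, 17.3]
grip_width: 0.123
gripper_force: 12.0
```

Emit:
drive_effector(rows=[{"jaw": 0},{"jaw": 0},{"jaw": 0}])

```text
time_s: 31.55
position: [401.2, -333.9, 41.1]
eef_rot: [-3.141, -0.0, 0.933]
ft_force: [-0.7, -0.0, -1.9]
grip_width: 0.12
gripper_force: 12.0
```

```bash
python3 -c "
from h import *
print(inj(r.get_state()['position']))"
```

```text
[-19.7 -90.7  41.1]
```

Converted, -240 mm / 500 = -0.48, -225 mm / 500 = -0.45.

Emit:
drive_effector(rows=[{"jaw": 0.35},{"jaw": 0.35},{"jaw": 0.4},{"tz": -0.06,"jaw": 0.4},{"tz": -0.13,"jaw": 0.4},{"tz": -0.21,"jaw": 0.4},{"tz": -0.29,"jaw": 0.4},{"tx": -0.04,"ty": -0.05,"tz": -0.37,"jaw": 0.4},{"tx": -0.08,"ty": -0.1,"tz": -0.45,"jaw": 0.4},{"tx": -0.12,"ty": -0.15,"tz": -0.48,"jaw": 0.4}])

```text
time_s: 32.38
position: [343.3, -332.0, 255.6]
eef_rot: [-3.135, -0.003, 0.932]
ft_force: [-0.7, 1.1, -0.0]
grip_width: 0.402
gripper_force: 0.0
```

```bash
python3 - <<'E'
from h import *
c=snap('scene','sceneB'); T=snap('top','topB'); b=c['pixels'][110:260,175:325,::-1];a=T['pixels'][90:290,180:380,::-1]
cv2.imwrite('pics/dB.png',np.hstack([cv2.resize(x,(400,400),interpolation=cv2.INTER_CUBIC) for x in (b,a)]))
# red handle ends in scene, onto two views
for cc in(c,load('scene0')):
    m=cc['pixels'].astype(int); k=(m[...,0]>150)&(m[...,1]<90)&(m[...,2]<90); k[:190]=0; k[:,:240]=0;k[235:]=0;k[:,300:]=0
    v,u=np.nonzero(k); print(len(u),u.min(),u.max(),u.mean().round(1),v.mean().round(1))
for th in(0,.05,.1,.15):
    print(th,[proj(c,J(60-80*np.cos(th),y,60+80*np.sin(th))) for y in(-87,)])
E
```

```text
116 260 286 273.7 219.1
110 260 286 274.2 218.2
0 [array([278.1, 220.9])]
0.05 [array([278.1, 219.6])]
0.1 [array([278.2, 218.2])]
0.15 [array([278.2, 216.7])]
```

View pics/dB.png

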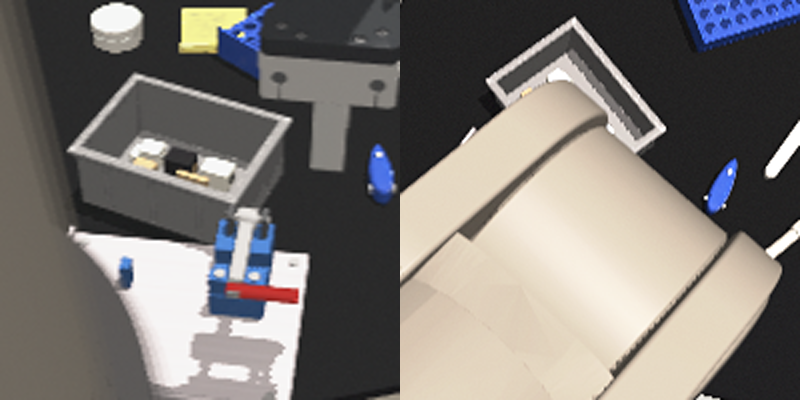

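The lever is shut: the handle is about 1 px lower than at the start. All pieces are below the rim and the arm is clear, so I'm handing in.

Emit:
drive_effector(rows=[{"jaw": 0.4},{"jaw": 0.4}], quiet=true)

```text
ok
```

```bash
python3 -c "
from station import r, imaging
print(r.job_done())"
```

```text
the job is handed in; nothing more can be done
None
```

I handed the job in with the stub and all five offcuts in the waste bin, the lever swung shut over the empty slot, and the column, marker and tube cutter not touched; the hand-in call returned no verdict.

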